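Hook a dropped ring out from behind the polishing guard

TASK

A gold ring has flown off the polishing mop and lies on the bench behind the machine's fixed clear guard. Take the cranked hook by its wooden handle, reach in through the slot under the guard, drop the tip into the ring, feel along the low steel sill for the sweep-out notch and draw the ring out through it until it lies at least 5 cm in front of the guard, without ever hauling hard on the soft ring or levering on the guard. Then lay the hook flat on the bench outside the guard, with the tip out of the ring, and leave the tweezers, the ring clamp and the glasses where they are.

Things in the scene. Friction and masses are not known exactly. Their poses are not given: they have to be found in the camera images.
- hood: bench polishing head, bolted down: clear guard box 160 mm deep (x) by 240 wide (y) by 203 high, a mop inside, blue motor outside its -y side (to y=-266 mm). Origin on the bench under the box's middle; +x points in from the front slot, z up. Cheeks' inner faces y=+-112 mm. Nothing inside hangs lower than 75 mm; the box's floor is the bench top. It may be pressed with 15 N at most
- guard_edge (a point): middle of the underside of the fixed front guard's rail, at hood x=-85, y=0, z=60 mm (front face of the guard). Axes as the hood's. The slot under this rail, between the cheeks, is the only way in; two shutter guides stand 17 mm high before the cheeks at hood y=+-117 mm, out to x=-102 mm
- sill_line (a point): middle of the slot's foot, at hood x=-87, y=0, z=0. Along it stands the sill: a steel strip 10 mm high, 6 thick (hood x=-90 to -84), clamped fast, with a 22 mm high knob at its +y end. One notch 31 mm wide with rounded corners is cut in it down to the bench, its middle anywhere from hood y=-40 to +40 mm: NOT measured, feel for it. The ring passes only there; the rod passes over the sill anywhere
- ring: plain gold-coloured band ring lying flat on the bench behind the guard, outer diameter 25 mm, bore 19.6 mm, 8 mm high, about 20 g. Origin at the centre of its underside, z up. It is soft: the hook may press on it with 16 N at most.
- hook: cranked hook lying loose, about 0.12 kg. Origin under the middle of its wooden handle (110 mm along x, 22 wide in y, 24 high, underside z=0, flat sides). +x runs to the hook end, z up as it lies. The 5.6 mm steel rod leaves the handle at x=55 mm, cranks up and runs at z=26 mm to x=240, where it turns straight down to bench level. Balances at about x=30; grip across y at x=10 to 40 mm
- hook_tip (a point): the foot of the hook's downturned end: 5.6 mm thick, at hook coordinates x=240, y=0, z=0 mm; the round end reaches down to this point, the rod's upper side is 29 mm above it. Axes as the hook's
- tweezers: steel spring tweezers lying on the bench, 13 x 150 x 9 mm, long along y; origin under the middle. A bystander
- ring_clamp: wooden ring clamp with steel band lying on the bench, 28 x 133 x 25 mm, long along its y; origin under its centre. A bystander
- glass_1: clear drinking glass, 78 mm wide, 112 mm high, standing on the bench; origin under its centre. A bystander

How it is judged:
By the outcome, as a careful person would: the job done as asked, in the order asked, and still so for the second after the job is handed in, with the robot touching nothing.
It also fails if it takes over 72 s, if anything falls off the work surface, if the arm or the gripper's body presses on something with over 40 N, if the wrist force passes 120 N, or if a joint passes its speed limit or range.

ROBOT

A 6-joint arm with a two-finger parallel gripper is mounted at the origin on a cart in front of the work surface, level with it; the furniture and walls round the work are solid. World frame = base frame: x ahead of the robot, y to its left, z up, the work surface at z = 0. Lengths are in mm, angles in rad, forces in N, time in s.
With the tool pointing down it reaches from about 275 to 1000 mm from the base axis. Payload 8.4 kg.
Tool frame: the origin (TCP) lies between the finger pads; the fingertips stand 22 mm ahead of it and the grasp point (between the pads) lies 3 mm ahead of it (r.nose_length is the z of the fingertips in the tool frame, in mm); z points along the fingers, y is the line along which they close (so a half turn about z gives the same grasp; the last joint's range is limited). The gripper opens to 85 mm and grips with 20 to 120 N. Pads are 22 mm wide; open, the fingers measure 114 mm over their backs; the gripper's body (76 mm by 85 mm) begins 54 mm behind the grasp point. The pads swing forward as they close: fully open they stand 13 mm farther back than shut.
Start: joints at [-0.002, 0.353, 1.633, -0, 1.155, -0.002], TCP at [625.002, -0, 224.081] pointing down, gripper open.
Joint ranges: [-2.63, 2.63], [-0.92, 2.1], [0.06, 2.66], [-1.3, 4.44], [0, 2.69], [-3.02, 3.02]. Speed limits (rad/s): [2.22, 2.22, 2.79, 3.14, 3.14, 3.14].

INTERFACE

Orientations are given as [roll, pitch, yaw] about the fixed x, y, z axes, in that order (R = Rz(yaw) Ry(pitch) Rx(roll)).
In Python, from rig import r, cams gives the robot as it stands.
- The arm moves only by the shell command python3 -m handwheel 'ROWS' [FORCE]. ROWS is rows parted by semicolons, their numbers by spaces, 1 to 5 of them, each of 7 numbers: a rotation vector rx, ry, rz in rad, then dx, dy, dz in mm, then the opening from 0.0 (shut) to 1.0 (fully open); each row shifts and turns the commanded pose from where the row before left it, along the tool's axes as they then stand; what a row does not reach is not made up. A row lasts 1/12 s, in which the tool goes at most 41.7 mm and 0.125 rad, less where a joint would pass 70% of its speed; a pose out of reach is approached as far as the arm can. The fingers move at their own pace and stop on an object; FORCE is the grip in N (left out, the last holds). Time passes only in rows, so rows that do not move let the fingers close. It prints the time, the measured TCP pose, the force, the opening and the grip force at its end.
- r.sense(): the state, without advancing time (a new reading comes with each control period).
- cams.grab_frame(name): name is "scene" or "side" or "wrist"; returns the picture (400x640x3 uint8, red, green, blue); there is no depth.
- cams.camera_params(name): a dict with "fx", "fy", "cx", "cy" (pixels), "rvec" (rotation vector, rad) and "tvec" (3), from world to camera coordinates, as OpenCV has them. Camera axes: x right, y down, z forward; pixel columns grow to the right and rows downward; lengths in mm; the calibration is good to about 2 mm. A picture is of the moment at which its call begins: read the wrist's pose just before it. camera_params takes no time and is no camera call; for the wrist camera it gives the pose at the moment of the call.
- r.sign_off(): hands the job in; it is judged then, once.
The state is a dict: "clock": time; "qpos": joint angles; "qvel": joint speeds; "joint_efforts": joint torques, N m; "eef_pos": TCP position; "tcp_rot": TCP orientation; "contact_force": force on the tool from outside, world axes, zero at the start; "wrist_torque": the same for the moment, N m; "opening": opening from 0.0 (shut) to 1.0 (fully open); "grasp_force": force on a finger pad.
Only numpy, scipy, OpenCV 4.12 (cv2) and the standard library are available. Lean on these libraries where they do the work, as an engineer would, in place of code of your own. Each camera call takes 0.05 s, during which the arm holds its last target. There are 200 camera calls.

## Working session

There is one attempt and no reset: what is moved stays moved. The work goes in short steps, Python scripts to look and compute and a shell command to move; the robot and the scene stay as the last step left them, time stands still between calls to the robot, and variables do not carry over. Pictures are saved under pics/ and viewed, at most 10 in all, crops included, and the job is handed in when it is done.

```bash
ls; mkdir -p pics; python3 - <<'E'
from rig import r,cams
import cv2,numpy as np
for n in("scene","side"):
    im=cams.grab_frame(n); cv2.imwrite(f"pics/{n}0.png",im[:,:,::-1]); p=cams.camera_params(n); print(n,p)
E
```

```text
pics
scene {'fx': 364.9645590695136, 'fy': 364.9645590695136, 'cx': 318.6091630491785, 'cy': 194.96667507191935, 'rvec': array([ 2.0727019 , -0.44950825,  0.25415041]), 'tvec': array([-521.89509729,  197.28229771,  674.35522356])}
side {'fx': 500.0610898734665, 'fy': 500.0610898734665, 'cx': 316.8763660163169, 'cy': 195.626328693578, 'rvec': array([ 2.14911233, -0.25468413,  0.11785112]), 'tvec': array([-592.55725576,  159.06951053, 1150.76419299])}
```

View pics/scene0.png

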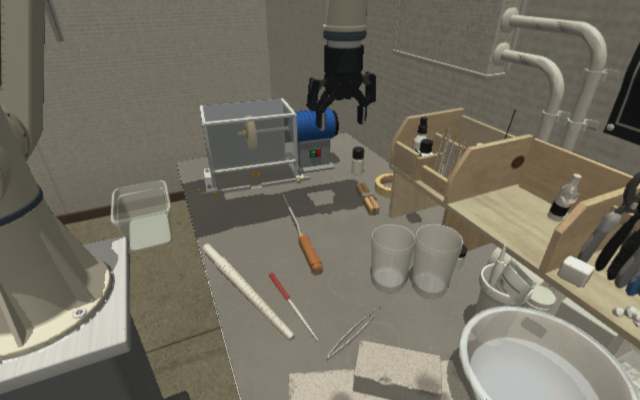

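View pics/side0.png

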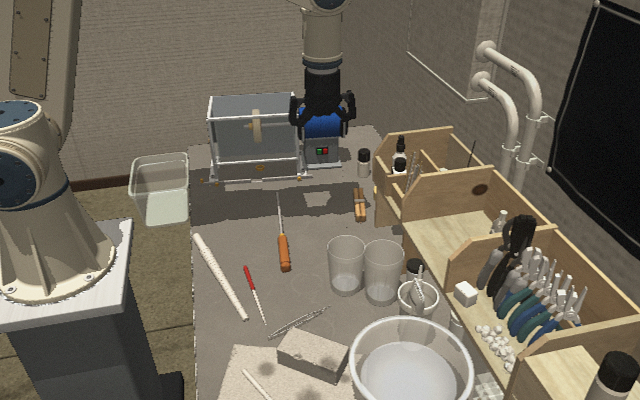

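The scene picture shows the orange-handled hook at about (310,255), its rod running up to (285,197), and the guard box at (205–300, 100–190). The ring may be the gold spot at (256,173). I'll zoom in and calibrate next.

```bash
cat > h.py <<'E'
import cv2,numpy as np
from rig import r,cams
def ray(n,uv,P=None):
    p=P or cams.camera_params(n); R=cv2.Rodrigues(p["rvec"])[0]; C=-R.T@p["tvec"]
    d=R.T@np.array([(uv[0]-p["cx"])/p["fx"],(uv[1]-p["cy"])/p["fy"],1]); return C,d/np.linalg.norm(d)
def onz(n,uv,z=0,P=None):
    C,d=ray(n,uv,P); return C+d*(z-C[2])/d[2]
def tri(obs): # [(cam,uv,P)]
    A=np.zeros((3,3));b=np.zeros(3)
    for n,uv,P in obs:
        C,d=ray(n,uv,P);M=np.eye(3)-np.outer(d,d);A+=M;b+=M@C
    return np.linalg.solve(A,b)
def proj(n,X,P=None):
    p=P or cams.camera_params(n); return cv2.projectPoints(np.array([X],float),p["rvec"],p["tvec"],np.array([[p["fx"],0,p["cx"]],[0,p["fy"],p["cy"]],[0,0,1]]),None)[0][0,0]
E
python3 - <<'E'
from h import *
a=cv2.imread("pics/scene0.png")[90:290,170:390]; b=cv2.imread("pics/side0.png")[85:285,180:400]
cv2.imwrite("pics/z1.png",np.vstack([cv2.resize(a[:110],(800,400),interpolation=2)[:300+100],]))
cv2.imwrite("pics/z1.png",np.vstack([cv2.resize(a[0:120,20:180],(800,600),interpolation=2)[:, :]]))
cv2.imwrite("pics/z2.png",cv2.resize(b[0:120,10:170],(800,600),interpolation=2))
for n,pts in(("scene",[(310,255),(208,191),(298,180),(256,173)]),("side",[(285,252),(208,182),(305,178)])):
    for p in pts: print(n,p,onz(n,p).round())
E
```

```text
scene (310, 255) [513. -89.   0.]
scene (208, 191) [361. 281.   0.]
scene (298, 180) [614. 236.   0.]
scene (256, 173) [514. 331.   0.]
side (285, 252) [512. -81.   0.]
side (208, 182) [351. 278.   0.]
side (305, 178) [627. 230.   0.]
```

View pics/z1.png

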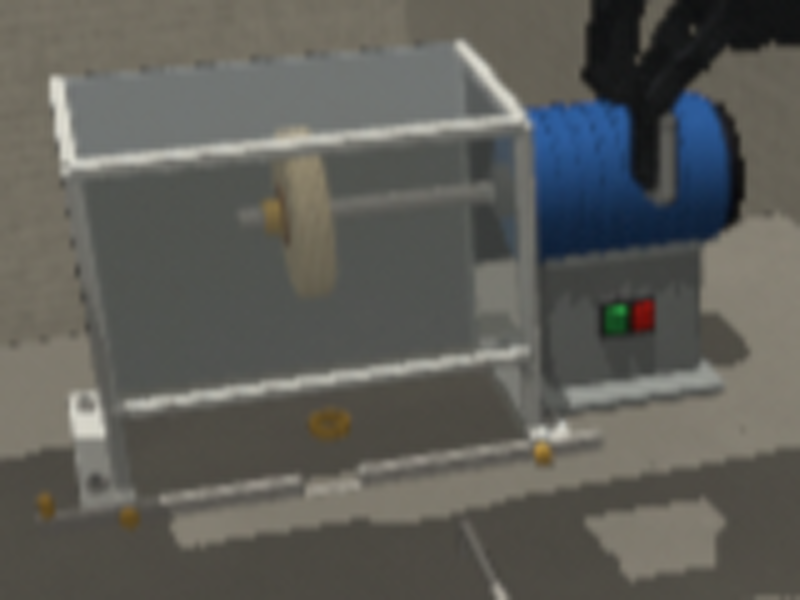

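View pics/z2.png

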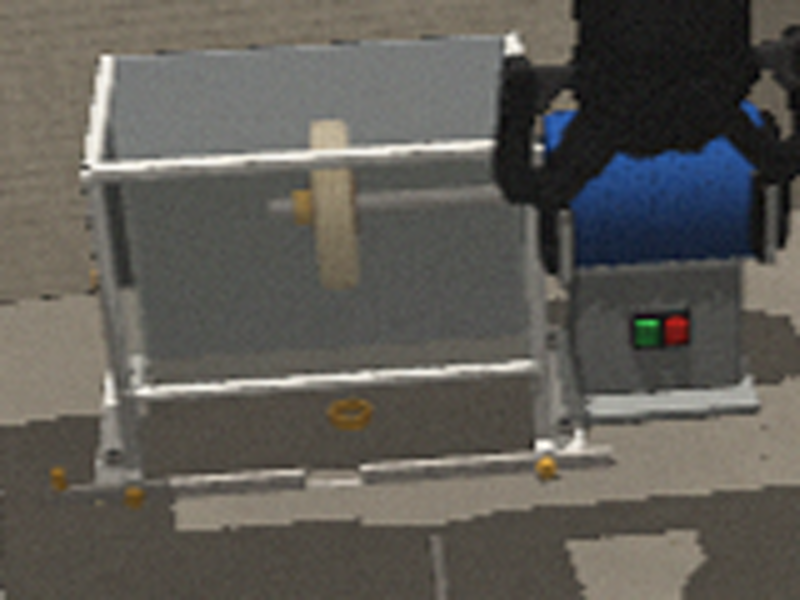

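Both zooms show the gold ring inside the slot: z1 (330,423), z2 (350,412). There is an apparent gap in the sill at z1 x 302–360 and z2 x 303–360, with the motor on the right. Next I'll triangulate.

```bash
python3 - <<'E'
from h import *
s=r.sense(); print({k:np.round(s[k],3) for k in("clock","eef_pos","tcp_rot","contact_force","opening")})
u=lambda p:(190+(p[0]+.5)/5-.5,90+(p[1]+.5)/5-.5); v=lambda p:(190+(p[0]+.5)/5-.5,85+(p[1]+.5)/5-.5)
F={"topFL":((68,165),(92,172)),"topBL":((57,80),(105,58)),"topBR":((462,43),(513,38)),"railL":((125,405),(138,390)),"railR":((528,352),(540,367)),
"sillL":((165,500),(170,483)),"nL":((302,482),(303,474)),"nR":((360,472),(360,468)),"sillR":((530,443),(540,460)),"ring":((330,423),(350,412)),"screwL":((128,517),(133,496)),"screwR":((542,453),(545,467)),"rodtip":((465,525),(435,538))}
for k,(a,b) in F.items(): print(k,tri([("scene",u(a),None),("side",v(b),None)]).round(1),onz("scene",u(a)).round(),onz("side",v(b)).round())
for n in("scene","side"):
    im=cv2.imread(f"pics/{n}0.png"); hsv=cv2.cvtColor(im,cv2.COLOR_BGR2HSV)
    m=cv2.inRange(hsv,(5,150,90),(20,255,255)); c,_=cv2.findContours(m,0,1)
    for q in c:
        if cv2.contourArea(q)>60:
            rc=cv2.minAreaRect(q); print(n,cv2.contourArea(q),rc)
            bx=cv2.boxPoints(rc); print(bx.round(1).tolist())
E
```

```text
{'clock': np.float64(0.1), 'eef_pos': array([ 6.24570e+02, -2.90000e-02,  2.23423e+02]), 'tcp_rot': array([-3.14 ,  0.   ,  1.571]), 'contact_force': array([ 0.479,  0.305, -0.12 ]), 'opening': np.float64(1.0)}
topFL [377.1 258.9 204.1] [442. 857.   0.] [373. 708.  -0.]
topBL [393.6 407.8 204.5] [ 471. 1096.    0.] [393. 918.   0.]
topBR [626.1 379.9 204.1] [ 854. 1053.    0.] [712. 876.  -0.]
railL [385.2 261.5  68.4] [402. 400.   0.] [384. 384.   0.]
railR [608.7 238.9  64.7] [656. 367.   0.] [629. 351.   0.]
sillL [395.5 241.   17.9] [400. 272.   0.] [395. 271.   0.]
nL [469.8 235.3  15.2] [476. 260.   0.] [471. 262.   0.]
nR [501.9 230.5  16.9] [509. 258.   0.] [504. 260.   0.]
sillR [604.4 228.6  10.7] [612. 250.   0.] [607. 243.   0.]
ring [505.6 305.3  10.9] [511. 324.   0.] [507. 325.   0.]
screwL [374.3 238.   14.2] [377. 262.   0.] [374. 262.   0.]
screwR [604.8 212.3  13.8] [614. 235.   0.] [609. 235.   0.]
rodtip [528.8 128.4  30.7] [544. 176.   0.] [535. 177.   0.]
scene 211.5 ((308.9000244140625, 250.3000030517578), (36.224300384521484, 7.602630615234375), 63.43495178222656)
[[297.3999938964844, 235.8000030517578], [304.20001220703125, 232.39999389648438], [320.3999938964844, 264.79998779296875], [313.6000061035156, 268.20001220703125]]
side 263.5 ((283.5986328125, 251.43699645996094), (37.006072998046875, 9.159918785095215), 83.9909896850586)
[[277.1000061035156, 233.5], [286.20001220703125, 232.60000610351562], [290.1000061035156, 269.3999938964844], [281.0, 270.29998779296875]]
```

```bash
python3 -m handwheel '0 0 0 -30 -37 0 1;0 0 0 -30 -37 0 1;0 0 0 -20 -36 0 1;0 0 0 0 0 0 1;0 0 0 0 0 0 1'; python3 - <<'E'
from h import *
import pickle
P=cams.camera_params("wrist"); im=cams.grab_frame("wrist"); cv2.imwrite("pics/w1.png",im[:,:,::-1]); pickle.dump(P,open("w1.p","wb"))
s=r.sense(); print(s["eef_pos"],s["contact_force"])
print(-cv2.Rodrigues(P["rvec"])[0].T@P["tvec"])
E
```

```text
clock: 0.52
eef_pos: [522.6, -73.3, 224.0]
tcp_rot: [-3.141, -0.0, 1.569]
contact_force: [-0.4, 0.7, 1.0]
opening: 1.001
grasp_force: 0.0
[524.1032677  -72.84375865 224.31479144] [ 0.51894975 -0.7329453   0.49194263]
[521.30240803   8.90596181 373.55032488]
```

View pics/w1.png

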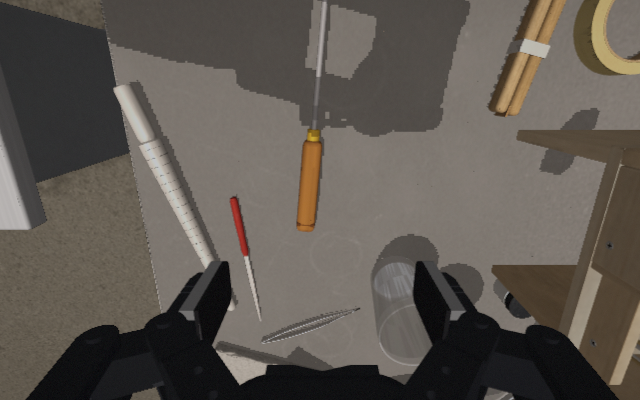

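The wrist picture shows the handle from (306,230) to its yellow collar at (314,131), and the rod running up to (323,0). The glass stands behind and to the right at (400,300).

```bash
python3 - <<'E'
from h import *
import pickle
P=pickle.load(open("w1.p","rb"))
for uv,z in(((306,230),12),((306,230),0),((313,140),12),((314,131),12),((317,100),26),((322,10),26),((372,270),100),((372,270),0)): print("w",uv,z,onz("wrist",uv,z,P).round(1))
# handle end triangulation (back end / front end) scene+side+wrist
def ends(n,im,P=None):
    hsv=cv2.cvtColor(im,cv2.COLOR_BGR2HSV); m=cv2.inRange(hsv,(3,110,70),(22,255,255))
    c=max(cv2.findContours(m,0,1)[0],key=cv2.contourArea) if n!="wrist" else None
    return c
X=[]
for n,f in(("scene","scene0"),("side","side0"),("wrist","w1")):
    im=cv2.imread(f"pics/{f}.png"); hsv=cv2.cvtColor(im,cv2.COLOR_BGR2HSV); m=cv2.inRange(hsv,(3,140,70),(20,255,255))
    k,l,st,ce=cv2.connectedComponentsWithStats(m)
    ref=proj(n,(513,-85,12),P if n=="wrist" else None)
    i=min((i for i in range(1,k) if st[i,4]>80),key=lambda i:np.hypot(*(ce[i]-ref)))
    rc=cv2.minAreaRect(np.argwhere(l==i)[:,::-1].astype(np.float32)); bx=cv2.boxPoints(rc); bx=bx[np.argsort(bx[:,1])]
    X.append((n,rc[0],bx[:2].mean(0),bx[2:].mean(0),P if n=="wrist" else None)); print(n,rc,st[i,4])
for j in(1,2,3): print(j,tri([(x[0],x[j],x[4]) for x in X]).round(1),[onz(x[0],x[j],12,x[4]).round(1)[:2].tolist() for x in X])
u=lambda p:(190+(p[0]+.5)/5-.5,90+(p[1]+.5)/5-.5); v=lambda p:(190+(p[0]+.5)/5-.5,85+(p[1]+.5)/5-.5)
for nm,z,a,b in(("ring",4,(330,423),(350,412)),("ringtop",8,(330,420),(350,409)),("nL",10,(302,480),(303,471)),("nR",10,(360,470),(360,465)),("sillL",10,(165,497),(170,480)),("sillR",10,(530,440),(540,457)),("railL",62,(125,405),(138,390)),("railR",62,(528,352),(540,367)),("tip",29,(465,525),(435,538)),("screwR",8,(542,453),(545,467))):
    print(nm,onz("scene",u(a),z).round(1),onz("side",v(b),z).round(1))
E
```

```text
w (306, 230) 12 [ 501.2 -154.6   12. ]
w (306, 230) 0 [ 500.6 -160.     0. ]
w (313, 140) 12 [511.  -44.4  12. ]
w (314, 131) 12 [512.2 -34.5  12. ]
w (317, 100) 26 [516.   -1.1  26. ]
w (322, 10) 26 [521.3  81.   26. ]
w (372, 270) 100 [ 569.7 -157.4  100. ]
w (372, 270) 0 [ 587.3 -218.2   -0. ]
scene ((309.1000061035156, 251.20004272460938), (38.013153076171875, 8.944271087646484), 63.43495178222656) 317
side ((283.7137145996094, 252.0301513671875), (38.20994567871094, 9.264604568481445), 83.9909896850586) 325
wrist ((308.3500061035156, 185.54998779296875), (18.52635383605957, 90.73738861083984), 5.5275397300720215) 1613
1 [506.7 -96.7  16.2] [[510.3, -89.5], [507.6, -94.8], [505.0, -97.6]]
2 [511.3 -42.5  26. ] [[516.3, -26.4], [515.2, -23.4], [510.7, -44.8]]
3 [ 500.7 -154.8   14.6] [[505.1, -145.3], [500.7, -159.6], [498.7, -155.5]]
ring [508.7 316.6   4. ] [506.5 318.6   4. ]
ringtop [508.  312.8   8. ] [506.4 315.3   8. ]
nL [472.4 244.7  10. ] [470.5 249.   10. ]
nR [505.5 242.3  10. ] [503.2 247.4  10. ]
sillL [398.1 257.5  10. ] [395.6 258.1  10. ]
sillR [606.6 235.9  10. ] [605.2 230.3  10. ]
railL [386.8 273.7  62. ] [384.9 273.6  62. ]
railR [610.8 245.1  62. ] [609.6 242.9  62. ]
tip [529.4 129.5  29. ] [529.1 132.7  29. ]
screwR [608.4 221.6   8. ] [606.4 222.1   8. ]
```

```bash
python3 -m handwheel '0 0 0.099 0 0 0 1;0 0 0 -5 -15 38 1;0 0 0 0 0 40 1;0 0 0 0 0 40 1;0 0 0 0 0 40 1' 60 | grep -v rot; python3 -m handwheel '0 0 0 0 0 0 1;0 0 0 0 0 0 1;0 0 0 0 0 0 1'; python3 - <<'E'
from h import *
import pickle
P=cams.camera_params("wrist"); im=cams.grab_frame("wrist"); cv2.imwrite("pics/w2.png",im[:,:,::-1]); pickle.dump(P,open("w2.p","wb"))
E
```

```text
clock: 0.98
eef_pos: [510.3, -75.4, 64.8]
contact_force: [1.0, 0.8, 0.0]
opening: 0.995
grasp_force: 0.0
clock: 1.23
eef_pos: [510.6, -75.8, 67.5]
tcp_rot: [3.14, -0.0, 1.472]
contact_force: [0.2, -0.1, 0.6]
opening: 1.001
grasp_force: 0.0
```

View pics/w2.png

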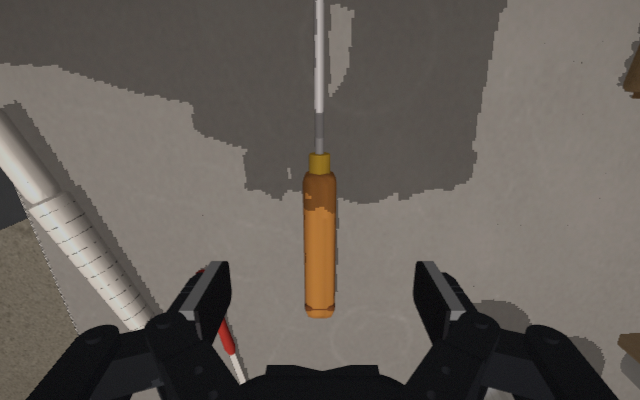

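The handle is centred between the fingers, with the rod straight up at column 319, the back end at (319,317) and the collar top at (320,152).

```bash
python3 - <<'E'
from h import *
import pickle
P1=pickle.load(open("w1.p","rb"));P2=pickle.load(open("w2.p","rb"))
for a,b in(((306,231),(319.5,318)),((314,131),(320,153))): print(tri([("wrist",a,P1),("wrist",b,P2)]).round(1),onz("wrist",b,12,P2).round(1),onz("wrist",b,20,P2).round(1))
for uv in((319,10),(319,110)):print(onz("wrist",uv,26,P2))
E
```

```text
[ 501.  -150.5   23.9] [ 499.1 -160.    12. ] [ 499.8 -153.5   20. ]
[511.5 -38.4 -20.9] [512.3 -32.3  12. ] [512.5 -30.8  20. ]
[519.65165775  45.62672941  26.        ]
[514.55019701  -4.7798074   26.        ]
```

```bash
python3 -m handwheel '0 0 0 0 -1 22 1;0 0 0 0 0 20 1;0 0 0 0 0 0 1;0 0 0 0 0 0 0.2;0 0 0 0 0 0 0.1' 60 |grep -v rot; python3 -m handwheel '0 0 0 0 0 0 0.1;0 0 0 0 0 0 0.1;0 0 0 0 0 0 0.1;0 0 0 0 0 0 0.1;0 0 0 0 0 0 0.1'
```

```text
clock: 1.7
eef_pos: [509.5, -76.1, 26.2]
contact_force: [-0.3, 1.0, -0.3]
opening: 0.749
grasp_force: 0.0
clock: 2.12
eef_pos: [508.0, -75.9, 24.3]
tcp_rot: [3.141, 0.0, 1.472]
contact_force: [0.2, 0.6, 0.2]
opening: 0.099
grasp_force: 0.0
```

```bash
python3 - <<'E'
from h import *
im=cams.grab_frame("wrist"); cv2.imwrite("pics/w3.png",im[:,:,::-1])
s=r.sense();print(s["opening"],s["grasp_force"],s["eef_pos"])
E
```

```text
0.10116148015193945 0.0 [507.90775464 -75.90356994  24.20834282]
```

View pics/w3.png

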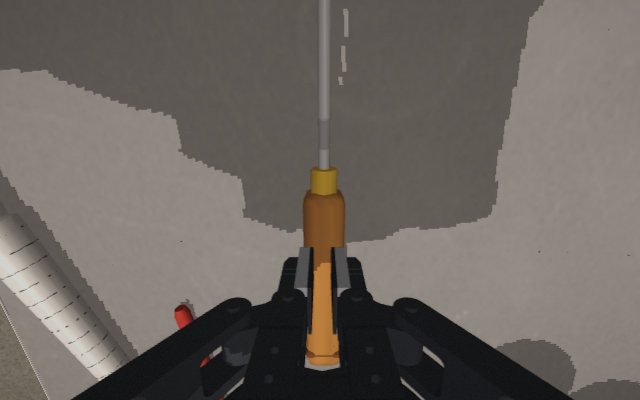

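The wrist picture shows the closed pads, inner faces at columns 312 and 334 near rows 247–262, apparently hiding the handle's sides rather than pressing on them. I'll check the geometry before going on.

```bash
python3 - <<'E'
from h import *
s=r.sense(); t=s["eef_pos"]; f=np.array([.098,.995,0]); l=np.array([-.995,.098,0])
print(r.nose_length)
for h in(2,5,12,24,35,45):
    c=np.array([t[0],t[1],0]); print(h,[proj("wrist",c+f*11+l*w+[0,0,h]).round().tolist() for w in(11,4.25,-4.25,-11)])
P=cams.camera_params("wrist")
print("back end",[onz("wrist",(324,366),h,P).round(1) for h in(0,12,24)],"collar",[onz("wrist",(324,169),h,P).round(1) for h in(12,24)])
print("width@240",[np.linalg.norm(onz("wrist",(303,240),h,P)-onz("wrist",(344.5,240),h,P)) for h in(0,12,24)])
E
```

```text
22.0
2 [[305.0, 220.0], [317.0, 220.0], [332.0, 220.0], [343.0, 220.0]]
5 [[305.0, 222.0], [317.0, 222.0], [332.0, 222.0], [344.0, 222.0]]
12 [[304.0, 227.0], [317.0, 227.0], [332.0, 227.0], [345.0, 227.0]]
24 [[303.0, 236.0], [316.0, 236.0], [333.0, 236.0], [346.0, 236.0]]
35 [[302.0, 246.0], [316.0, 246.0], [334.0, 246.0], [348.0, 246.0]]
45 [[301.0, 256.0], [316.0, 256.0], [334.0, 256.0], [349.0, 256.0]]
back end [array([ 498.1, -175.1,    0. ]), array([ 499.3, -162.6,   12. ]), array([ 500.4, -150.1,   24. ])] collar [array([511.8, -32.7,  12. ]), array([512. , -29.9,  24. ])]
width@240 [np.float64(24.827777886967024), np.float64(23.113150504362462), np.float64(21.398523121757844)]
```

```bash
python3 - <<'E'
from h import *
L=[]
for n in("scene","side"):
    im=cams.grab_frame(n)[:,:,::-1].copy(); cv2.imwrite(f"pics/{n}1.png",im)
    c=proj(n,(508,-70,25)).astype(int); print(n,c,proj(n,(508,-76,2)),proj(n,(508,-76,24)))
    L.append(cv2.resize(im[c[1]-55:c[1]+45,c[0]-65:c[0]+65],(780,600),interpolation=2)[::1,::2] if 0 else cv2.resize(im[c[1]-75:c[1]+45,c[0]-40:c[0]+40],(400,600),interpolation=2))
cv2.imwrite("pics/z3.png",np.hstack(L))
E
```

```text
scene [304 241] [305.73553917 251.41400147] [305.54543522 243.43234237]
side [281 241] [282.7112487  250.22931875] [282.23019983 242.98172684]
```

View pics/z3.png

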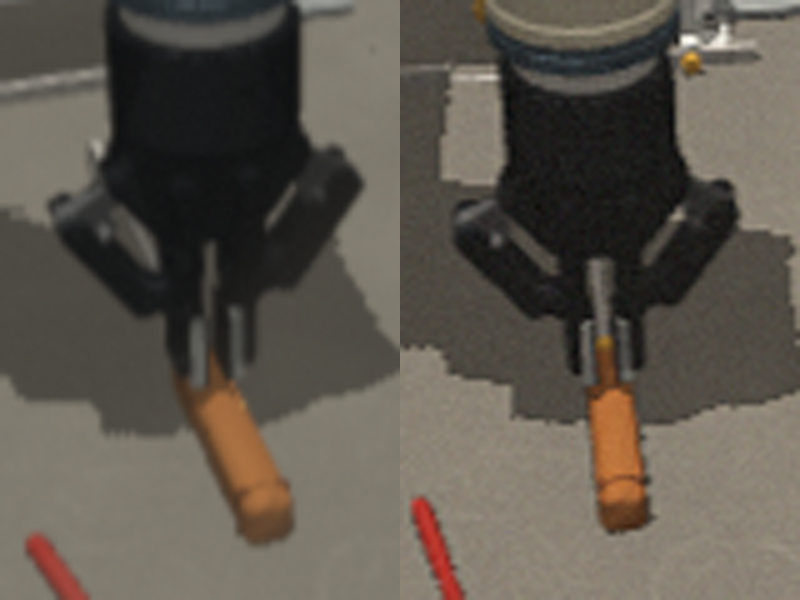

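The mosaic shows the fingertips ending about at the handle's top: scene (305,244), side (282,243), which is z≈24. So the real fingertips stand about 22 mm higher than stated, and the handle was never between them. I'll open and go down in felt steps.

```bash
python3 -m handwheel '0 0 0 0 0 0 1;0 0 0 0 0 0 1;0 0 0 0 0 0 1;0 0 0 0 0 0 1;0 0 0 0 0 0 1' 60 |grep -v rot; for i in 1; do python3 -m handwheel '0 0 0 0 0 4 1;0 0 0 0 0 4 1;0 0 0 0 0 0 1' |grep -v rot; python3 -m handwheel '0 0 0 0 0 2 1;0 0 0 0 0 0 1' |grep -v rot; done
```

```text
clock: 2.68
eef_pos: [507.8, -75.9, 24.1]
contact_force: [-0.3, 0.2, 0.5]
opening: 0.805
grasp_force: 0.0
clock: 2.93
eef_pos: [507.3, -75.8, 15.2]
contact_force: [0.1, 0.4, -0.9]
opening: 0.999
grasp_force: 0.0
clock: 3.1
eef_pos: [507.6, -75.8, 13.6]
contact_force: [-0.2, 0.1, 0.4]
opening: 1.0
grasp_force: 0.0
```

```bash
python3 -m handwheel '0 0 0 0 0 2 1;0 0 0 0 0 2 1;0 0 0 0 0 0 1' |grep -v rot; python3 -m handwheel '0 0 0 0 0 0 0.5;0 0 0 0 0 0 0.4;0 0 0 0 0 0 0.35;0 0 0 0 0 0 0.3;0 0 0 0 0 0 0.3' |grep -v rot;  python3 -m handwheel '0 0 0 0 0 0 0.3;0 0 0 0 0 0 0.3;0 0 0 0 0 0 0.2' 40 |grep -v rot; python3 -m handwheel '0 0 0 0 0 0 0.2;0 0 0 0 0 0 0.1;0 0 0 0 0 0 0.1'|grep -v rot
```

```text
clock: 3.35
eef_pos: [507.7, -75.9, 9.7]
contact_force: [-0.2, -0.3, -0.6]
opening: 1.0
grasp_force: 0.0
clock: 3.77
eef_pos: [507.9, -75.9, 10.2]
contact_force: [0.2, -0.9, -0.9]
opening: 0.31
grasp_force: 0.0
clock: 4.02
eef_pos: [508.0, -75.9, 10.4]
contact_force: [-1.0, 0.1, 1.4]
opening: 0.242
grasp_force: 39.1
clock: 4.27
eef_pos: [508.0, -75.9, 10.3]
contact_force: [-0.9, 0.3, 6.0]
opening: 0.236
grasp_force: 39.5
```

```bash
python3 -m handwheel '0 0 0 0 0 0 0.1;0 0 0 0 0 -8 0.1;0 0 0 0 0 -9 0.1;0 0 0 0 0 0 0.1;0 0 0 0 0 0 0.1' 80; python3 - <<'E'
from h import *
import pickle
s=r.sense(); print(s["contact_force"],s["wrist_torque"],s["opening"],s["grasp_force"],s["eef_pos"])
for n in("scene","side","wrist"):
    P=cams.camera_params(n); im=cams.grab_frame(n)[:,:,::-1].copy(); cv2.imwrite(f"pics/{n}2.png",im)
    if n=="wrist": pickle.dump(P,open("w4.p","wb"))
    print(n,proj(n,(530,138,44),P), proj(n,(530,138,15),P))
a=cv2.imread("pics/scene2.png")[140:240,240:340];b=cv2.imread("pics/side2.png")[140:240,220:320];w=cv2.imread("pics/wrist2.png")
cv2.imwrite("pics/z4.png",np.vstack([np.hstack([cv2.resize(a,(400,400),interpolation=2),cv2.resize(b,(400,400),interpolation=2)]),np.hstack([cv2.resize(w,(320,200)),cv2.resize(w[0:125,220:420],(320,200)),np.zeros((200,160,3),np.uint8)])]))
E
```

```text
clock: 4.68
eef_pos: [508.4, -76.0, 27.8]
tcp_rot: [3.14, 0.0, 1.472]
contact_force: [0.5, -0.4, -0.5]
opening: 0.221
grasp_force: 78.9
[ 0.49423511 -0.44711348 -0.48195596] [-0.00783374  0.00959031  0.00720578] 0.22129809967296785 78.90713810920715 [508.42066787 -75.95823854  27.77921813]
scene [281.40050607 188.05816774] [281.98112133 197.59770074]
side [276.27567111 186.39730755] [276.90112861 195.42419468]
wrist [ 331.3778283  -452.27829279] [ 329.00357082 -317.54611767]
```

View pics/z4.png

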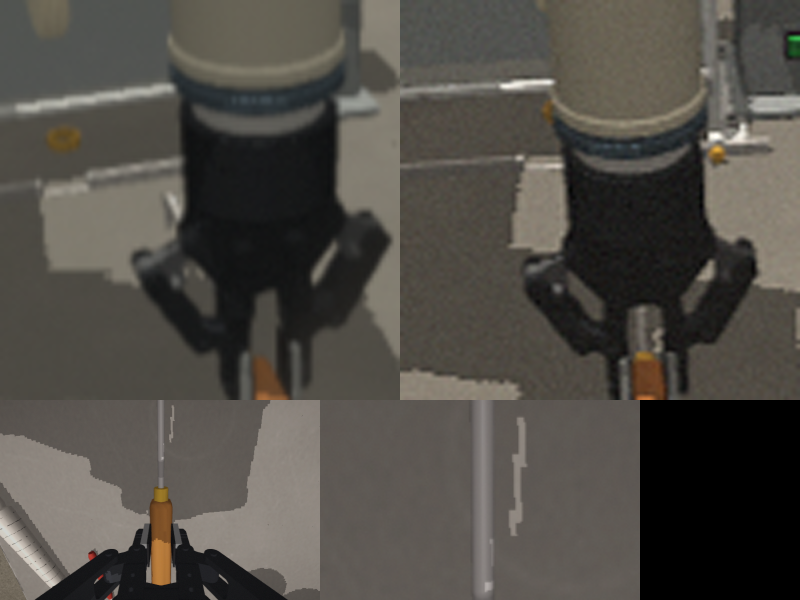

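The hook is held and lifted. Its tip shows in the scene crop at about pixel (282,189), against the predicted (281,188). Next I move in over the sill.

```bash
python3 -m handwheel '0 0 0 10 -8 0 0.1;0 0 0 16 -8 0 0.1;0 0 0 16 -8 0 0.1;0 0 0 16 -8 0 0.1;0 0 0 16 -6 0 0.1' |grep -v grasp;python3 -m handwheel '0 0 0 16 0 0 0.1;0 0 0 16 0 0 0.1;0 0 0 16 0 0 0.1;0 0 0 16 0 0 0.1;0 0 0 12 0 0 0.1'; python3 - <<'E'
from h import *
for n in("scene","side"):
    im=cams.grab_frame(n)[:,:,::-1].copy(); cv2.imwrite(f"pics/{n}3.png",im)
print(r.sense()["eef_pos"],r.sense()["contact_force"])
im=cv2.imread("pics/scene3.png")
hsv=cv2.cvtColor(im,cv2.COLOR_BGR2HSV); m=cv2.inRange(hsv,(10,120,80),(25,255,255)); m[:,:225]=0;m[:,290:]=0;m[:160]=0;m[190:]=0
k,l,st,ce=cv2.connectedComponentsWithStats(m); print(st[1:],ce[1:])
a=im[155:205,225:305]; b=cv2.imread("pics/side3.png")[140:200,225:305]
cv2.imwrite("pics/z5.png",cv2.resize(a,(800,500),interpolation=2))
E
```

```text
clock: 5.25
eef_pos: [475.7, 2.6, 26.7]
tcp_rot: [-3.14, 0.0, 1.471]
contact_force: [-0.1, -0.0, -1.3]
opening: 0.223
clock: 5.67
eef_pos: [484.1, 78.6, 26.8]
tcp_rot: [-3.141, 0.0, 1.472]
contact_force: [0.3, -0.7, -1.3]
opening: 0.221
grasp_force: 78.9
[484.64385488  78.75786996  26.92456754] [ 0.52641798  0.56618393 -1.79628767]
[[253 175   3   3   6]] [[253.83333333 176.        ]]
```

View pics/z5.png

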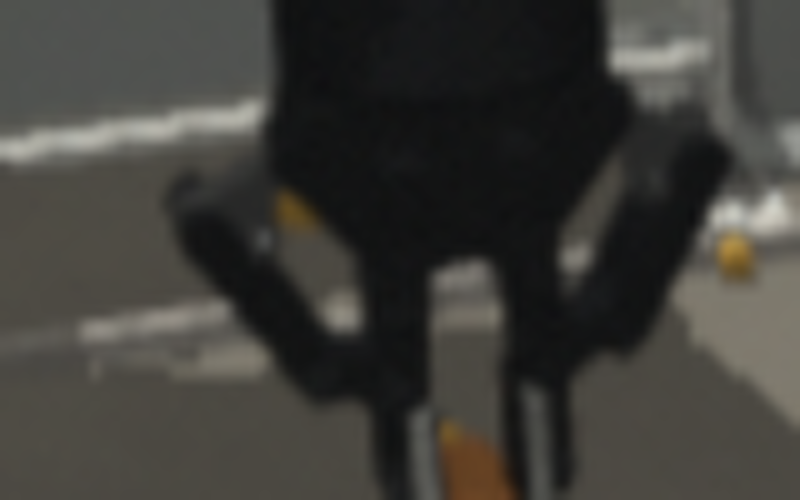

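That crop shows the gripper hiding the ring, with a gold sliver at scene (254,176). I've used all ten views, so from here I work from numbers. First I re-measure the tip's offset and the ring in the first images.

```bash
python3 - <<'E'
from h import *
for n,c0,c1,r0,r1 in(("scene0",278,290,188,203),("side0",270,282,184,202),("scene2",277,288,184,197)):
    im=cv2.cvtColor(cv2.imread(f"pics/{n}.png"),cv2.COLOR_BGR2GRAY); print(n,"cols",c0,"rows",r0); print(im[r0:r1,c0:c1])
for nm,P in(("z29y131",(529,131,29)),("z29y141",(530.2,141,29)),("hole",(530,138,0))): print(nm,proj("scene",P),proj("side",P))
for n,box in(("scene0",(236,165,276,185)),("side0",(245,160,275,178))):
    im=cv2.imread(f"pics/{n}.png"); hsv=cv2.cvtColor(im,cv2.COLOR_BGR2HSV); m=cv2.inRange(hsv,(10,110,60),(25,255,255))
    x0,y0,x1,y1=box; q=np.argwhere(m[y0:y1,x0:x1]>0)+[y0,x0]; lo,hi=q.min(0),q.max(0); c=((lo+hi)/2)[::-1]
    print(n,lo,hi,c,onz(n[:-1],c,4).round(1), onz(n[:-1],(c[0],hi[0]+.5),0).round(1),onz(n[:-1],(c[0],lo[0]-.5),8).round(1))
E
```

```text
scene0 cols 278 rows 188
[[122 123 121 122 121 123 122 121 122 123 123 122]
 [122 122 122 122 122 122 122 122 122 122 121 120]
 [122 122 122 122 121 120 120 120 120 118 105 100]
 [121 121 119 120 118 104 101 100  99  98  82  77]
 [119 118 103  99  97  82  77  77  77  77  73  73]
 [100  98  81  77  79  78  74  74  74  73  73  73]
 [ 76  77  73  73  86  91  79  74  74  73  73  75]
 [ 73  73  73  72  83  98  86  75  74  74  74  75]
 [ 73  74  73  69  72  94  94  79  74  74  74  75]
 [ 74  74  73  69  71  84  99  85  75  74  74  73]
 [ 74  74  73  69  73  73  94  95  79  75  73  73]
 [ 73  74  73  70  74  71  86  99  85  75  73  73]
 [ 74  74  74  71  75  73  75  94  93  70  72  74]
 [ 73  73  74  73  74  73  73  86  98  78  73  74]
 [ 73  74  74  73  75  73  73  76  96  93  71  73]]
side0 cols 270 rows 184
[[133 132 128 128 128 129 130 129 130 128 133 131]
 [132 128 132 130 133 131 129 131 132 128 128 128]
 [131 132 129 129 131 129 128 132 133 129 130 130]
 [133 134 127 134 131 131 128 128 130 126 131 132]
 [131 130 129 129 129 128 129 127 131 127 135 133]
 [134 133 133 140 133 135 134 
[... 960 characters left out ...]
99 154 179 137 119  59  22]
 [123 122 122 112  92 122 166 154 123  58  21]
 [122 122 122 118  96  95 151 168 119  52  21]
 [123 122 123 120  99  85 122 160 100  41  20]
 [123 123 123 121 100  82 102 131  75  30  19]
 [123 124 124 122 105  90 102  91  47  22  20]
 [124 124 124 123 109  98 107  63  28  24  27]]
z29y131 [282.24093695 194.35775412] [276.65473412 192.53959951]
z29y141 [281.39215291 192.48363452] [276.4942092  190.48910045]
hole [282.27444088 202.41695336] [277.21880392 200.00902916]
scene0 [172 252] [177 259] [255.5 174.5] [507.9 314.8   4. ] [504.3 303.7   0. ] [511.5 326.3   8. ]
side0 [165 256] [170 263] [259.5 167.5] [505.9 315.8   4. ] [504.1 305.1   0. ] [507.6 326.6   8. ]
```

```bash
python3 -m handwheel '0 0 0 13 -1.3 0 0.1;0 0 0 13 -1.2 0 0.1;0 0 0 0 0 0 0.1;0 0 0 0 0 0 0.1' |egrep 'eef|contact';python3 -m handwheel '0 0 0 0 0 4 0.1;0 0 0 0 0 3 0.1;0 0 0 0 0 0 0.1' |egrep 'eef|contact'; python3 -m handwheel '0 0 0 0 0 2 0.1;0 0 0 0 0 0 0.1' |egrep 'eef|contact';python3 -m handwheel '0 0 0 0 0 2 0.1;0 0 0 0 0 0 0.1' |egrep 'eef|contact'
```

```text
eef_pos: [484.5, 103.1, 26.9]
contact_force: [-0.6, -0.4, -1.3]
eef_pos: [484.3, 102.5, 19.3]
contact_force: [0.1, -0.9, -1.4]
eef_pos: [484.7, 102.9, 17.7]
contact_force: [-0.3, -0.5, -0.6]
eef_pos: [484.9, 103.1, 15.9]
contact_force: [-0.7, 0.4, -1.0]
```

```bash
python3 -m handwheel '0 0 0 0 0 2 0.1;0 0 0 0 0 1.5 0.1;0 0 0 0 0 0 0.1' |egrep 'eef|contact';python3 -m handwheel '0 0 0 -6 -3 0 0.1;0 0 0 -6 -3 0 0.1;0 0 0 -6 -3 0 0.1;0 0 0 -6 -2.5 0 0.1;0 0 0 0 0 0 0.1' |egrep 'eef|contact|clock'; cat > look.py <<'E'
from h import *
import sys
for n in("scene","side"):
    im=cams.grab_frame(n)[:,:,::-1].copy(); cv2.imwrite(f"pics/{n}_{sys.argv[1]}.png",im)
    hsv=cv2.cvtColor(im,cv2.COLOR_BGR2HSV); m=cv2.inRange(hsv,(10,110,60),(25,255,255))
    a=proj(n,(440,345,0));b=proj(n,(570,130,0)); m[:int(a[1])]=0;m[int(b[1]):]=0;m[:,:int(min(a[0],b[0]))]=0;m[:,int(max(a[0],b[0])):]=0
    k,l,st,ce=cv2.connectedComponentsWithStats(m)
    for i in range(1,k): print(n,st[i],onz(n,ce[i],4).round(1))
s=r.sense(); print("tip",(s["eef_pos"]+[22.2,210,-10.3]).round(1),s["contact_force"].round(1))
E
python3 look.py a
```

```text
eef_pos: [484.8, 103.3, 12.3]
contact_force: [0.4, 0.2, -1.2]
clock: 7.35
eef_pos: [469.9, 79.3, 12.5]
contact_force: [0.4, -1.5, -1.9]
tip [493.3 290.1   2.4] [ 0.5  1.2 -1. ]
```

```bash
python3 -m handwheel '0 0 0 -6 0 0 0.1;0 0 0 -6 0 0 0.1;0 0 0 -6 0 0 0.1;0 0 0 -6 0 0 0.1;0 0 0 -4 0 0 0.1' |egrep 'eef|contact|clock'; for i in 1;do python3 -m handwheel '0 0 0 -3 0 0 0.1;0 0 0 0 0 0 0.1' |egrep 'eef|contact';python3 -m handwheel '0 0 0 -3 0 0 0.1;0 0 0 0 0 0 0.1' |egrep 'eef|contact';python3 -m handwheel '0 0 0 -2 0 0 0.1;0 0 0 0 0 0 0.1' |egrep 'eef|contact'; done; python3 look.py b
```

```text
clock: 7.87
eef_pos: [468.2, 51.8, 12.6]
contact_force: [0.2, 0.3, -0.7]
eef_pos: [468.0, 49.0, 12.6]
contact_force: [0.0, -0.0, -2.1]
eef_pos: [467.7, 46.4, 12.6]
contact_force: [0.1, -0.2, -1.4]
eef_pos: [467.5, 44.6, 12.6]
contact_force: [-0.1, -0.6, 0.1]
tip [489.8 254.7   2.3] [-0.1 -0.1 -1.9]
```

```bash
for i in 1;do python3 -m handwheel '0 0 0 -2 0 0 0.1;0 0 0 0 0 0 0.1' |egrep 'eef|contact';python3 -m handwheel '0 0 0 -2 0 0 0.1;0 0 0 0 0 0 0.1' |egrep 'eef|contact';python3 -m handwheel '0 0 0 -2 0 0 0.1;0 0 0 0 0 0 0.1' |egrep 'eef|contact'; done; python3 look.py c
```

```text
eef_pos: [467.3, 42.6, 12.6]
contact_force: [0.9, -0.3, -0.9]
eef_pos: [467.1, 40.5, 12.6]
contact_force: [-0.2, 0.0, -0.9]
eef_pos: [466.9, 38.5, 12.6]
contact_force: [-0.0, -1.2, -1.4]
tip [489.2 248.6   2.3] [ 1.  -0.5 -1.9]
```

```bash
for i in 1;do python3 -m handwheel '0 0 0 -2 0 0 0.1;0 0 0 0 0 0 0.1' |egrep 'eef|contact';python3 -m handwheel '0 0 0 -2 0 0 0.1;0 0 0 0 0 0 0.1' |egrep 'eef|contact';python3 -m handwheel '0 0 0 -2 0 0 0.1;0 0 0 0 0 0 0.1' |egrep 'eef|contact'; done; python3 look.py d
```

```text
eef_pos: [466.8, 36.5, 12.6]
contact_force: [0.1, 0.3, -1.2]
eef_pos: [466.5, 34.5, 12.6]
contact_force: [-0.2, -0.2, -0.9]
eef_pos: [466.4, 32.5, 12.6]
contact_force: [-0.1, 0.3, -1.8]
tip [488.6 242.7   2.3] [-0.2 -0.7 -1.3]
```

```bash
for i in 1;do python3 -m handwheel '0 0 0 -2 0 0 0.1;0 0 0 0 0 0 0.1' |egrep 'eef|contact';python3 -m handwheel '0 0 0 -2 0 0 0.1;0 0 0 0 0 0 0.1' |egrep 'eef|contact'; done; python3 look.py e
```

```text
eef_pos: [466.1, 30.6, 12.6]
contact_force: [0.7, -0.1, -0.7]
eef_pos: [465.9, 28.5, 12.6]
contact_force: [0.6, 0.1, -1.3]
tip [488.1 238.7   2.3] [-0.9  0.1 -1.3]
```

```bash
for i in 1;do python3 -m handwheel '0 0 0 -2 0 0 0.1;0 0 0 -2 0 0 0.1;0 0 0 0 0 0 0.1' |egrep 'eef|contact';python3 -m handwheel '0 0 0 -2 0 0 0.1;0 0 0 -2 0 0 0.1;0 0 0 0 0 0 0.1' |egrep 'eef|contact';python3 -m handwheel '0 0 0 -3 0 0 0.1;0 0 0 -3 0 0 0.1;0 0 0 0 0 0 0.1' |egrep 'eef|contact'; done; python3 look.py f
```

```text
eef_pos: [465.5, 24.5, 12.6]
contact_force: [0.2, -0.8, -0.7]
eef_pos: [465.1, 20.5, 12.6]
contact_force: [0.5, -0.9, -0.7]
eef_pos: [464.5, 14.4, 12.6]
contact_force: [-0.4, 0.1, -1.1]
tip [486.8 224.7   2.3] [ 0.6  0.1 -0.3]
```

```bash
python3 -m handwheel '0 0 0 -6 0 0 0.1;0 0 0 -6 0 0 0.1;0 0 0 -6 0 0 0.1;0 0 0 -6 0 0 0.1;0 0 0 -6 0 0 0.1' |egrep 'eef|contact';python3 -m handwheel '0 0 0 -6 0 0 0.1;0 0 0 -6 0 0 0.1;0 0 0 -6 0 0 0.1;0 0 0 -6 0 0 0.1;0 0 0 -6 0 0 0.1' |egrep 'eef|contact'; python3 look.py g; python3 - <<'E'
from h import *
for n in("scene","side"): print(n,[proj(n,p).round() for p in((481,170,8),(481,182,8),(506,315,4))])
for n in("scene","side"):
    im=cv2.imread(f"pics/{n}_g.png"); hsv=cv2.cvtColor(im,cv2.COLOR_BGR2HSV); m=cv2.inRange(hsv,(10,90,50),(28,255,255)); m[240:]=0;m[:150]=0;m[:,:200]=0;m[:,330:]=0
    k,l,st,ce=cv2.connectedComponentsWithStats(m); print(n,st[1:].tolist())
E
```

```text
eef_pos: [461.5, -15.8, 12.6]
contact_force: [0.5, 0.1, -0.8]
eef_pos: [458.6, -45.5, 12.6]
contact_force: [-0.6, 0.5, -1.3]
scene [256 196   2   4   7] [473.3 185.5   4. ]
tip [480.8 164.3   2.3] [ 0.2  0.8 -1.3]
scene [array([261., 198.]), array([259., 196.]), array([255., 175.])]
side [array([257., 194.]), array([257., 191.]), array([260., 168.])]
scene [[297, 178, 3, 5, 13], [200, 190, 1, 3, 3], [214, 191, 4, 5, 15], [256, 195, 2, 5, 8], [276, 231, 8, 9, 53]]
side [[297, 176, 5, 5, 16], [200, 178, 4, 5, 15], [215, 182, 4, 5, 15], [255, 228, 9, 12, 87]]
```

```bash
python3 -m handwheel '0 0 0 -5 0 0 0.1;0 0 0 -5 0 0 0.1;0 0 0 -5 0 0 0.1;0 0 0 0 0 0 0.1;0 0 0 2 0 0 0.1' |egrep 'eef|contact';python3 -m handwheel '0 0 0 2 0 0 0.1;0 0 0 0 0 -4 0.1;0 0 0 0 0 -6 0.1;0 0 0 0 0 -7 0.1;0 0 0 0 0 -5 0.1' |egrep 'eef|contact'; python3 -m handwheel '0 0 0 0 10 0 0.1;0 0 0 -4 14 0 0.1;0 0 0 -5 16 0 0.1;0 0 0 -4 16 0 0.1;0 0 0 0 0 0 0.1' |egrep 'clock|eef|contact'; python3 look.py h;  python3 - <<'E'
from h import *
for n in("scene","side"):
    im=cv2.imread(f"pics/{n}_h.png"); hsv=cv2.cvtColor(im,cv2.COLOR_BGR2HSV); m=cv2.inRange(hsv,(10,90,50),(28,255,255)); m[240:]=0;m[:150]=0;m[:,:200]=0;m[:,330:]=0
    k,l,st,ce=cv2.connectedComponentsWithStats(m); print(n,[(s.tolist(),onz(n,c,4).round().tolist()) for s,c in zip(st[1:],ce[1:])])
E
```

```text
eef_pos: [457.3, -58.2, 12.6]
contact_force: [0.9, 0.0, -0.9]
eef_pos: [458.0, -55.7, 35.6]
contact_force: [0.5, 0.3, -1.1]
clock: 13.13
eef_pos: [516.6, -75.4, 35.4]
contact_force: [0.5, -0.5, -0.7]
scene [257 197   9   3  18] [484.  174.3   4. ]
side [253 193   9   6  44] [479.2 167.4   4. ]
tip [534.8 135.6  24.2] [-0.1  0.8  0.2]
scene [([200, 190, 1, 3, 3], [340.0, 283.0, 4.0]), ([214, 191, 4, 5, 15], [377.0, 254.0, 4.0]), ([257, 197, 9, 8, 57], [480.0, 165.0, 4.0]), ([305, 225, 13, 15, 110], [541.0, -24.0, 4.0])]
side [([298, 176, 3, 5, 14], [608.0, 227.0, 4.0]), ([200, 178, 4, 5, 16], [333.0, 287.0, 4.0]), ([215, 182, 4, 5, 15], [374.0, 254.0, 4.0]), ([253, 193, 9, 7, 54], [479.0, 165.0, 4.0]), ([280, 225, 10, 15, 125], [523.0, -12.0, 4.0])]
```

```bash
python3 -m handwheel '0 0 0 0 0 8 0.1;0 0 0 0 0 8 0.1;0 0 0 0 0 5 0.1;0 0 0 0 0 0 0.1' |egrep 'eef|contact'; python3 -m handwheel '0 0 0 0 0 2 0.1;0 0 0 0 0 0 0.1' |egrep 'eef|contact';python3 -m handwheel '0 0 0 0 0 1 0.1;0 0 0 0 0 0 0.1' |egrep 'eef|contact'
```

```text
eef_pos: [510.4, -74.0, 12.0]
contact_force: [-0.7, 0.1, -0.5]
eef_pos: [511.7, -74.2, 11.2]
contact_force: [-0.4, 1.0, -0.6]
eef_pos: [512.2, -74.3, 10.7]
contact_force: [-0.4, -0.9, -1.8]
```

```bash
python3 -m handwheel '0 0 0 0 0 0.7 0.1;0 0 0 0 0 0 0.1' |egrep 'eef|contact'; python3 -m handwheel '0 0 0 0 0 0 0.3;0 0 0 0 0 0 0.4;0 0 0 0 0 0 0.6;0 0 0 0 0 0 1;0 0 0 0 0 0 1' |egrep 'eef|contact|open';python3 -m handwheel '0 0 0 0 0 0 1;0 0 0 0 0 0 1;0 0 0 0 0 -10 1;0 0 0 0 0 -20 1;0 0 0 0 0 -30 1' |egrep 'eef|contact|open';python3 -m handwheel '0 0 0 0 0 -40 1;0 0 0 0 0 -40 1;0 0 0 0 0 -40 1;0 0 0 0 0 0 1;0 0 0 0 0 0 1'|egrep 'clock|eef|contact|open'; python3 look.py i; python3 - <<'E'
from h import *
P=cams.camera_params("wrist"); im=cams.grab_frame("wrist")[:,:,::-1].copy(); cv2.imwrite("pics/wend.png",im)
hsv=cv2.cvtColor(im,cv2.COLOR_BGR2HSV); m=cv2.inRange(hsv,(3,140,70),(20,255,255)); k,l,st,ce=cv2.connectedComponentsWithStats(m)
i=1+np.argmax(st[1:,4]); rc=cv2.minAreaRect(np.argwhere(l==i)[:,::-1].astype(np.float32)); print(rc,onz("wrist",rc[0],12,P).round())
for uv in(rc[0],): print([onz("wrist",p,12,P).round().tolist() for p in cv2.boxPoints(rc)])
g=lambda n:cv2.cvtColor(cv2.imread(f"pics/{n}.png"),cv2.COLOR_BGR2GRAY)
for n in("scene","side"):
    d=cv2.absdiff(g(n+"0"),g(n+"_i"))>25
    for nm,(x0,y0,x1,y1) in {"tweezers":(265,300,385,360) if n=="scene" else (265,303,332,340),"glass":(368,222,465,300) if n=="scene" else (325,232,405,308),"clamp":(355,178,382,216) if n=="scene" else (352,184,370,222)}.items(): print(n,nm,int(d[y0:y1,x0:x1].sum()))
E
```

```text
eef_pos: [512.3, -74.3, 10.6]
contact_force: [-2.1, 0.4, 6.2]
eef_pos: [512.1, -74.3, 9.9]
contact_force: [0.2, -0.2, -0.1]
opening: 0.809
eef_pos: [510.2, -74.0, 69.2]
contact_force: [0.5, 0.6, 0.2]
opening: 1.002
clock: 15.32
eef_pos: [513.6, -74.5, 193.2]
contact_force: [-0.3, -1.1, -0.5]
opening: 1.0
scene [257 197   9   3  18] [484.  174.3   4. ]
side [253 193   9   6  43] [478.9 167.2   4. ]
tip [533.6 135.8 179.5] [-0.1 -0.1 -0.1]
((323.0, 190.5), (103.0, 20.0), 90.0) [509. -94.  12.]
[[504.0, -39.0, 12.0], [525.0, -41.0, 12.0], [514.0, -156.0, 12.0], [492.0, -153.0, 12.0]]
scene tweezers 0
scene glass 0
scene clamp 249
side tweezers 31
side glass 20
side clamp 265
```

```bash
python3 - <<'E'
from h import *
for n,(x0,y0,x1,y1) in(("scene",(350,172,390,220)),("side",(345,180,375,226))):
    for f in("0","_i"):
        h=cv2.cvtColor(cv2.imread(f"pics/{n}{f}.png")[y0:y1,x0:x1],cv2.COLOR_BGR2HSV); m=cv2.inRange(h,(5,90,40),(22,255,255)); q=np.argwhere(m); print(n,f,len(q),q.mean(0),q.min(0),q.max(0))
E
```

```text
scene 0 545 [20.67706422 24.48623853] [2 6] [42 39]
scene _i 547 [20.55210238 24.38939671] [2 6] [42 39]
side 0 326 [24.46625767 14.85582822] [1 8] [42 29]
side _i 326 [24.40490798 14.8190184 ] [6 8] [42 29]
```

The clamp hasn't moved, so the difference there was only shadow. The ring lies about 7 cm clear of the guard and the hook lies flat, so I'm handing in.

```bash
python3 -c "
from rig import r
print(r.sign_off())"
```

```text
the job is handed in; nothing more can be done
None
```

I drew the ring out through the notch with no resistance felt; it lies about 7 cm in front of the guard, the hook is flat on the bench outside with its tip clear, the tweezers, clamp and glasses are unmoved, and I handed the job in at about 15 s (no verdict came back).

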